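# Raise the loading bay's gate arm and slide the drive caddy home

### The arm

A 6-joint arm with a two-finger parallel gripper is mounted at the origin on a cart in front of the work surface, level with it; the furniture and walls round the work are solid. World frame = base frame: x ahead of the robot, y to its left, z up, the work surface at z = 0. Lengths are in m, angles in rad, forces in N, time in s.
With the tool pointing down it reaches from about 0.3 to 0.875 m from the base axis. Payload 6.4 kg.
Tool frame: the origin (TCP) lies midway between the tips of the shut fingers; the grasp point (between the pads) lies grip_point_offset behind it (grip_point_offset is the distance from the TCP to the grasp point, in m); z points along the fingers, y is the line along which they close (so a half turn about z gives the same grasp; the last joint's range is limited). The gripper opens to 85 mm and grips with 20 to 120 N. Pads are 22 mm wide; open, the fingers measure 114 mm over their backs; the gripper's body (76 mm by 85 mm) begins 54 mm behind the grasp point. The pads swing forward as they close: fully open they stand 13 mm farther back than shut.
Start: joints at [1.087, 0.181, 1.607, -0, 1.354, -0.206], TCP at [0.158, 0.553, 0.231] pointing down, gripper open.
Joint ranges: [-2.99, 2.99], [-0.89, 2.07], [0.3, 2.58], [-1.14, 4.28], [0, 2.63], [-3.12, 3.12]. Speed limits (rad/s): [2.57, 2.57, 3.01, 3.14, 3.14, 3.14].

### API

Orientations are given as [roll, pitch, yaw] about the fixed x, y, z axes, in that order (R = Rz(yaw) Ry(pitch) Rx(roll)).
In Python, from cell import observe, camera, hand_in, grip_point_offset gives the robot as it stands.
- The arm moves only by the shell command python3 -m handwheel 'ROWS' [FORCE]. ROWS is text: rows parted by semicolons, each of 5 numbers parted by spaces: the opening, from 0 (shut) to 1 (fully open), then the shift along the tool's x, y, z in units of 0.2 m (1.0 is 0.2 m), then the turn about the tool's z in units of 45 degrees (1.0 is 45 degrees). In form: claw tx ty tz yaw; .... A call has 1 to 8 rows; each row is the pose to reach, as a shift and turn from the pose commanded when the call began, along the tool's axes at that moment; what a row does not reach only later rows make up. A row lasts 1/12 s, in which the tool goes at most 41.7 mm and 7.16 degrees, less where a joint would pass 70% of its speed; a pose out of reach is approached as far as the arm can. A call with a number of a shift or a turn outside -1 to 1 is refused whole. A call with a gripper value outside its range is refused whole. The fingers move at their own pace and stop on an object; FORCE is the grip in N (left out, the last holds). Time passes only in rows, so rows that repeat a pose let the fingers close. It gives the time, the measured TCP pose, the force, the opening and the grip force at its end, in the units of the state.
- observe(): the state, without advancing time (a new reading comes with each control period).
- camera(name): name is "scene" or "top" or "wrist"; returns a dict with "color" (420x560x3 uint8, red, green, blue), "intrinsics" (3x3 intrinsics, pixels), "T" (4x4, takes a point from camera to world coordinates); the wrist camera has in their place "hand_eye" (4x4, takes a point from camera to tool coordinates, whose origin is the TCP and whose axes are the flange's). Camera axes: x right, y up, looking along -z (the intrinsics and any distortion apply to the point x, -y, -z); pixel columns grow to the right and rows downward; lengths in m; the calibration is good to about 2 mm. A picture is of the moment at which its call begins: read the wrist's pose just before it. There is no depth.
- hand_in(): hands the job in; it is judged then, once.
The state is a dict: "time": time; "joints": joint angles; "dq": joint speeds; "effort": joint torques, N m; "tcp_pos": TCP position; "eef_rot": TCP orientation; "ft_force": force on the tool from outside, world axes, zero at the start; "moment": the same for the moment, N m; "opening": opening from 0.0 (shut) to 1.0 (fully open); "grasp_force": force on a finger pad.
Only numpy, scipy, OpenCV 4.12 (cv2) and the standard library are available. Lean on these libraries where they do the work, as an engineer would, in place of code of your own. Each camera call takes 0.05 s, during which the arm holds its last target. There are 200 camera calls.

### The job

A counterweighted gate arm lies across the drive loading bay and bars the way of the black drive caddy waiting in the channel. Without picking anything up, push the arm up past its balance point with the fingertips so that it tips over and stays raised by itself, then push the caddy along the channel, flat on its floor, under the raised arm until it is fully home against the end stop. Do not lift the caddy, leave the things standing around where they are, and finish with the hand clear of everything.

Things in the scene. Friction and masses are not known exactly. Their poses are not given: they have to be found in the camera images.
- bay: Drive loading bay, fixed, facing the robot with -x. Grey base plate 6 mm thick, x -60 to 50, y -55 to 170 mm; foot of the hinge x to 145, |y| to 40. Channel along y in its middle, floor at z = 6 mm, between aluminium rails at x = +-39.5 (74 mm apart inside, 5 mm thick, tops at z = 16); open at +y, end stop at -y. Origin: on the desk, mid channel, below the resting arm
- bay_stop (a point): Middle of the foot of the end stop's face, on the channel floor: bay x = 0, y = -40, z = 6 mm. The stop is a black block across the channel, 14 mm thick, top at z = 20 mm
- gate_hinge (a point): Point on the hinge axis (along the bay's y) of the gate arm: bay x = 60, y = 0, z = 74 mm, between two dark steel cheeks (x 40 to 80, |y| to 27, 90 mm high). The arm is a 14 x 12 mm aluminium bar that lies from here towards bay -x; a dark steel counterweight (40 mm diameter, 50 mm long) stands 60 mm above the hinge and swings over to the far side
- gate (a joint): Hinge of the gate arm (rad): 0 = arm level on its rest, across the channel; grows as the cross bar rises over towards the hinge; upper stop 1.75, just past vertical. Balance at about 0.74: below it the arm falls back to 0, past it it tips over to 1.75 by itself (from 1.1 within 2 s) and stays. 1 to 3 N up at the cross bar starts it; lightly damped
- gate_bar (a point): Middle of the steel cross bar at the arm's robot-side end, 155 mm from the hinge: 12 mm diameter, 70 mm long along the bay's y. At rest at bay x = -95, y = 0, z = 74 mm, clear below down to the desk; the arm's rest post stands at x -57 to -45. A thin paddle hangs from the arm 35 to 85 mm from the hinge, down to z = 9 mm, and bars the channel
- caddy: Flat black drive caddy, 70 x 100 x 8 mm (x, y, z), loose, about 0.15 kg. Origin: centre of its underside. It lies on the channel floor (bay z = 6 mm) between the rails, its long side along the channel, on the open (+y) side of the arm, its origin at bay y = 75 to 95 mm. Fully home against the end stop its origin is at bay y = 10 mm, so it slides 65 to 85 mm towards the bay's -y
- flux_jar: Small round flux jar, 43 mm diameter, 29 mm high, white with a yellow lid, beside the near side of the bay (origin: centre of its underside). A bystander: leave it where it is
- usb_stick: Red USB stick lying flat, 17 x 50 x 8 mm, near the bay's right near corner (origin: centre of its underside). A bystander: leave it where it is
- glue_stick: Green glue stick standing upright, 25 mm diameter, 60 mm high, behind the bay (origin: centre of its underside). A bystander: leave it where it is
- kapton_tape: Roll of amber tape lying flat, 54 mm diameter, 13 mm high, behind the bay on the right (origin: centre of its underside). A bystander: leave it where it is
- loupe: Black eyepiece loupe, 38 mm diameter, 28 mm high, left on the desk (origin: centre of its underside). A bystander: leave it where it is
- side_cutter: Side cutter with red handles lying flat, 124 x 50 x 12 mm, right on the desk (origin: centre of its underside). A bystander: leave it where it is
- parts_tin: Round pale parts tin, 67 mm diameter, 24 mm high, far right on the desk (origin: centre of its underside). A bystander: leave it where it is
There are look-alikes about, which are no part of the job. There is more than one size of the caddy; the job needs the largest.

How it is judged:
By the outcome, as a careful person would: the job done as asked, in the order asked, and still so for the second after the job is handed in, with the robot touching nothing.
It also fails if it takes over 40 s, if anything falls off the work surface, if the arm or the gripper's body presses on something with over 40 N, if the wrist force passes 120 N, or if a joint passes its speed limit or range.

## Working session

There is one attempt and no reset: what is moved stays moved. The work goes in short steps, Python scripts to look and compute and a shell command to move; the robot and the scene stay as the last step left them, time stands still between calls to the robot, and variables do not carry over. Pictures are saved under pics/ and viewed, at most 10 in all, crops included, and the job is handed in when it is done.

```bash
mkdir -p pics; ls
python3 - <<'E'
from cell import observe,camera,grip_point_offset
import cv2,numpy as np
s=observe();print({k:np.round(v,3) for k,v in s.items()},grip_point_offset)
for n in("scene","top"):
    c=camera(n);cv2.imwrite(f"pics/{n}0.png",c["color"][:,:,::-1]);print(n,c["intrinsics"],np.round(c["T"],4), [k for k in c])
E
```

```text
pics
{'time': np.float64(0.0), 'joints': array([ 1.087,  0.182,  1.608, -0.   ,  1.354, -0.206]), 'dq': array([-0.001, -0.   , -0.   , -0.   ,  0.001, -0.   ]), 'effort': array([ 1.0000e-03, -4.4487e+01, -3.5134e+01,  0.0000e+00,  9.0000e-03,
        0.0000e+00]), 'tcp_pos': array([0.157, 0.552, 0.23 ]), 'eef_rot': array([-3.14 , -0.   ,  2.864]), 'ft_force': array([-0.646,  0.639,  0.319]), 'moment': array([-0.001, -0.003, -0.068]), 'grasp_force': np.float64(0.0), 'opening': np.float64(0.998)} 0.0187
scene [[379.86519398   0.         284.05916602]
 [  0.         379.86519398 206.32290284]
 [  0.           0.           1.        ]] [[ 0.784   0.2987 -0.5442  0.1112]
 [-0.6203  0.4102 -0.6686 -0.611 ]
 [ 0.0235  0.8617  0.5068  0.5032]
 [ 0.      0.      0.      1.    ]] ['color', 'intrinsics', 'T']
top [[434.97298923   0.         276.60922269]
 [  0.         434.97298923 211.85201392]
 [  0.           0.           1.        ]] [[ 0.0232  0.9969 -0.0749  0.507 ]
 [-0.9993  0.021  -0.0302 -0.0547]
 [-0.0285  0.0755  0.9967  1.0538]
 [ 0.      0.      0.      1.    ]] ['color', 'intrinsics', 'T']
```

View pics/scene0.png

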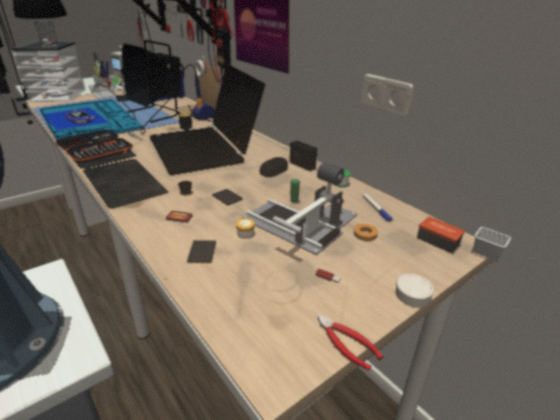

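View pics/top0.png

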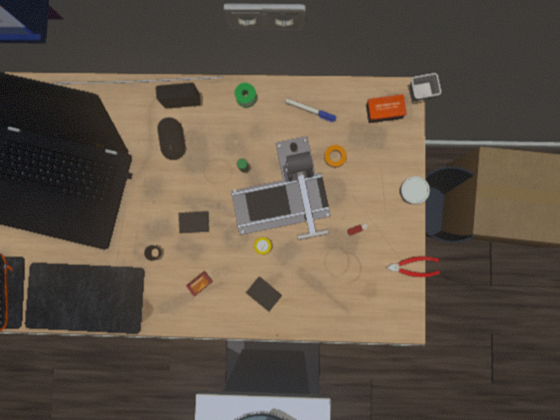

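The top view shows the bay at about (283,195). Dark slabs that could be the caddy are at (268,205) in the channel, and at (194,222) and (264,294) loose on the desk. I expect the one in the channel to be the largest and will confirm it in a crop.

```bash
cat > h.py <<'E'
import numpy as np,cv2
from cell import camera,observe
def ray(c,u,v,T=None):
    T=c["T"] if T is None else T
    K=c["intrinsics"];d=np.array([(u-K[0,2])/K[0,0],-(v-K[1,2])/K[1,1],-1.]);return T[:3,3],T[:3,:3]@d
def onz(c,u,v,z,T=None):
    o,d=ray(c,u,v,T);return o+d*(z-o[2])/d[2]
def proj(c,p,T=None):
    T=c["T"] if T is None else T
    q=T[:3,:3].T@(np.asarray(p)-T[:3,3]);K=c["intrinsics"];return K[0,0]*q[0]/-q[2]+K[0,2],K[1,1]*-q[1]/-q[2]+K[1,2]
E
python3 - <<'E'
from h import *
c=camera("top");im=c["color"]
g=im.max(2)
for n,(x0,y0,x1,y1) in dict(chan=(235,185,300,225),a=(175,208,213,236),b=(242,272,286,315)).items():
    m=(g[y0:y1,x0:x1]<70).astype(np.uint8)
    k=cv2.findContours(m,cv2.RETR_EXTERNAL,cv2.CHAIN_APPROX_NONE)[0]
    k=max(k,key=cv2.contourArea);r=cv2.minAreaRect(k);b=cv2.boxPoints(r)+[x0,y0]
    z=.014 if n=='chan' else .008
    P=np.array([onz(c,*q,z) for q in b]);print(n,np.round(b,1).tolist(),np.round(P[:,:2],4).tolist(),[round(np.linalg.norm(P[i]-P[i+1]),4) for i in(0,1)])
cv2.imwrite("pics/crop1.png",cv2.resize(im[130:250,222:342,::-1],(600,600),interpolation=cv2.INTER_CUBIC))
E
```

```text
chan [[245.5, 193.5], [284.3, 185.7], [289.8, 212.8], [250.9, 220.6]] [[0.6278, 0.0528], [0.6485, -0.0404], [0.5833, -0.0549], [0.5627, 0.0379]] [np.float64(0.0955), np.float64(0.0668)]
a [[178.9, 213.6], [207.0, 211.9], [208.1, 229.9], [180.0, 231.7]] [[0.5762, 0.214], [0.5819, 0.1456], [0.5382, 0.1414], [0.5325, 0.2095]] [np.float64(0.0686), np.float64(0.0439)]
b [[246.9, 292.1], [259.2, 277.3], [280.7, 295.2], [268.4, 310.0]] [[0.3922, 0.0432], [0.4278, 0.0148], [0.387, -0.0373], [0.3517, -0.0089]] [np.float64(0.0456), np.float64(0.0662)]
```

View pics/crop1.png

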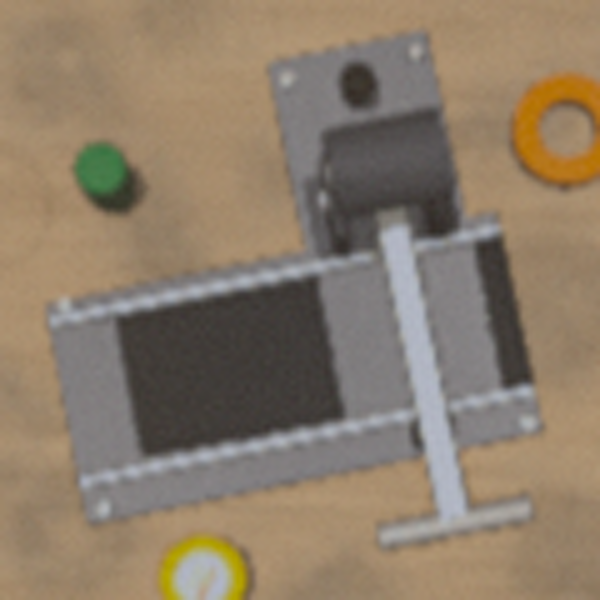

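The crop confirms it: the channel slab is about 100x70 mm and the others about 68x45, so the channel slab is the caddy. Next I fit the bay pose from the plate corners.

```bash
cat > fit.py <<'E'
from h import *
def rigid(A,B):
    a=A-A.mean(0);b=B-B.mean(0);t=np.arctan2((a[:,0]*b[:,1]-a[:,1]*b[:,0]).sum(),(a*b).sum())
    R=np.array([[np.cos(t),-np.sin(t)],[np.sin(t),np.cos(t)]]);return t,R,B.mean(0)-R@A.mean(0)
E
python3 - <<'E'
from fit import *
c=camera("top")
pts=[((95,522),(-60,170)),((540,430),(-60,-55)),((50,300),(50,170)),((497,215),(50,-55)),((270,65),(145,40)),((425,33),(145,-40))]
f=lambda q,z:onz(c,(q[0]+.5)/5+222-.5,(q[1]+.5)/5+130-.5,z)[:2]
B=np.array([f(p[0],.006) for p in pts]);A=np.array([p[1] for p in pts])/1000
t,R,o=rigid(A,B);print("yaw",np.degrees(t),"o",o,"res mm",np.round((A@R.T+o-B)*1000,1).tolist())
for n,p in dict(cen=(.6056,-.0012)).items(): print(n,R.T@(np.array(p)-o))
print("bar ends bay",[np.round(R.T@(f(q,.080)-o),4) for q in((380,537),(532,508))])
print("jar",np.round(R.T@(f((204,575),.029)-o),4),"stop edge",np.round(R.T@(f((487,312),.02)-o),4))
for n,p in dict(bar=(-.095,0),push=(0,.16),park=(-.095,0)).items(): print(n,R@p+o)
print(np.round(observe()['eef_rot'],3))
E
```

```text
yaw 12.644917232237022 o [ 0.62424913 -0.08683938] res mm [[-1.7, 3.3], [-1.5, -2.8], [-1.8, 2.2], [1.7, -1.0], [1.5, 0.5], [1.9, -2.1]]
cen [0.00055037 0.08764469]
bar ends bay [array([-0.0941,  0.0348]), array([-0.0948, -0.0342])]
jar [-0.0947  0.1184] stop edge [ 0.0017 -0.038 ]
bar [ 0.53155331 -0.10763567]
push [0.58922381 0.06927989]
park [ 0.53155331 -0.10763567]
[-3.141 -0.     2.864]
```

Bay origin is at about (0.624, -0.087) with yaw 12.6°, and the caddy sits at bay y≈88. The tool can only point down, so it can't get under the cross bar. I'll push the arm over through its counterweight, moving it towards bay +x. First I turn so tool x lines up with bay -x, and move over.

```bash
python3 -m handwheel '0 -0.1 -0.2 0 -0.15; 0 -0.2 -0.4 0 -0.3; 0 -0.3 -0.6 0 -0.45; 0 -0.4 -0.8 0 -0.6; 0 -0.5 -1 0 -0.634; 0 -0.5 -1 0 -0.634; 0 -0.5 -1 0 -0.634'
cat > b.py <<'E'
from h import *
t=np.radians(12.645);R=np.array([[np.cos(t),-np.sin(t)],[np.sin(t),np.cos(t)]]);o=np.array([.62425,-.08684])
def tobay(p): p=np.asarray(p);return np.r_[R.T@(p[:2]-o),p[2]]
def tow(q): q=np.asarray(q);return np.r_[R@q[:2]+o,q[2]]
def st():
    s=observe();print("t",round(s['time'],2),"bay mm",np.round(tobay(s['tcp_pos'])*1000,1),"rot",np.round(np.degrees(s['eef_rot']),2),"F",np.round(R.T@s['ft_force'][:2],1),round(s['ft_force'][2],1),"op",round(s['opening'],3),"j",np.round(s['joints'],2))
if __name__=="__main__": st()
E
python3 b.py
```

```text
time: 0.78
tcp_pos: [0.1992, 0.3305, 0.231]
eef_rot: [-3.141, 0.0, -2.924]
ft_force: [-0.6, -0.2, 0.0]
opening: 0.005
grasp_force: 0.0
t 0.78 bay mm [-323.4  500.3  231. ] rot [-1.7995e+02  1.0000e-02 -1.6755e+02] F [-0.7 -0.1] 0.0 op 0.005 j [ 0.72 -0.28  2.05 -0.    1.37 -1.07]
```

```bash
python3 -m handwheel '0 -0.1 -0.17 0 0; 0 -0.2 -0.34 0 0; 0 -0.3 -0.5 0 0; 0 -0.4 -0.67 0 0; 0 -0.5 -0.84 0 0; 0 -0.6 -1 0 0' >/dev/null; python3 -m handwheel '0 -0.1 -0.17 0 0; 0 -0.2 -0.34 0 0; 0 -0.3 -0.5 0 0; 0 -0.4 -0.67 0 0; 0 -0.5 -0.84 0 0; 0 -0.6 -1 0 0'>/dev/null; python3 -m handwheel '0 -0.1 -0.15 0 0; 0 -0.2 -0.3 0 0; 0 -0.3 -0.4 0 0; 0 -0.4 -0.5 0 0; 0 -0.4 -0.5 0 0'; python3 b.py
python3 - <<'E'
from b import *
c=camera("scene");im=c["color"]
cv2.imwrite("pics/s2.png",cv2.resize(im[90:290,200:440,::-1],(720,600),interpolation=cv2.INTER_CUBIC))
E
```

```text
time: 2.2
tcp_pos: [0.6239, -0.0876, 0.2299]
eef_rot: [-3.141, 0.001, -2.924]
ft_force: [-0.0, 0.3, -0.0]
opening: 0.0
grasp_force: 0.0
t 2.2 bay mm [ -0.5  -0.6 229.9] rot [-1.7995e+02  5.0000e-02 -1.6753e+02] F [0.  0.3] -0.0 op 0.0 j [-0.33  0.3   1.46 -0.    1.38 -2.12]
```

View pics/s2.png

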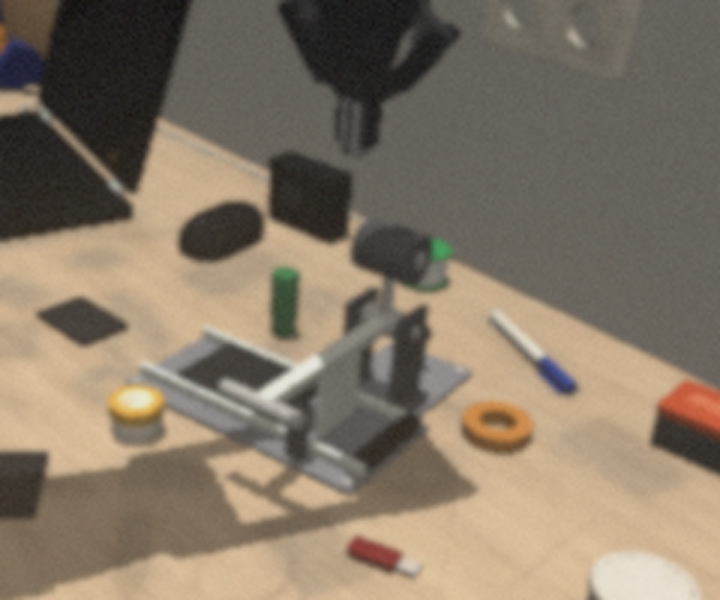

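The shut fingertips are above and robot-side of the counterweight, which is at crop (395,250) on a thin stem. The arm is at rest with nothing in the way. Descending.

```bash
python3 -m handwheel '0 0 0 0.15 0; 0 0 0 0.3 0; 0 0 0 0.42 0; 0 0 0 0.48 0; 0 0 0 0.48 0; 0 0 0 0.48 0'>/dev/null; python3 b.py
python3 -m handwheel '0 -0.04 0 0 0; 0 -0.08 0 0 0; 0 -0.12 0 0.0 0; 0 -0.15 0 0.0 0; 0 -0.18 0 0.01 0; 0 -0.21 0 0.02 0; 0 -0.24 0 0.03 0'>/dev/null; python3 b.py
```

```text
t 2.75 bay mm [ -3.3   3.6 135.5] rot [ 1.7997e+02 -3.0000e-02 -1.6735e+02] F [-0.5 -0.7] -0.0 op -0.002 j [-0.32  0.39  1.55  0.    1.2  -2.12]
t 3.33 bay mm [ 44.7   2.5 130. ] rot [-1.7997e+02 -9.0000e-02 -1.6738e+02] F [-6.1  0.7] 4.1 op -0.004 j [-0.29  0.49  1.42 -0.    1.23 -2.08]
```

```bash
python3 -m handwheel '0 -0.04 0 0.02 0; 0 -0.08 0 0.04 0; 0 -0.11 0 0.06 0; 0 -0.14 0 0.08 0; 0 -0.17 0 0.1 0; 0 -0.19 0 0.11 0'>/dev/null; python3 b.py
python3 - <<'E'
from b import *
c=camera("scene");im=c["color"]
cv2.imwrite("pics/s3.png",cv2.resize(im[90:290,200:440,::-1],(720,600),interpolation=cv2.INTER_CUBIC))
E
```

```text
t 3.83 bay mm [ 83.4   2.9 106.3] rot [ 1.7998e+02  1.0000e-02 -1.6739e+02] F [ 0.3 -0.4] -0.8 op -0.002 j [-0.26  0.59  1.33  0.    1.23 -2.05]
```

View pics/s3.png

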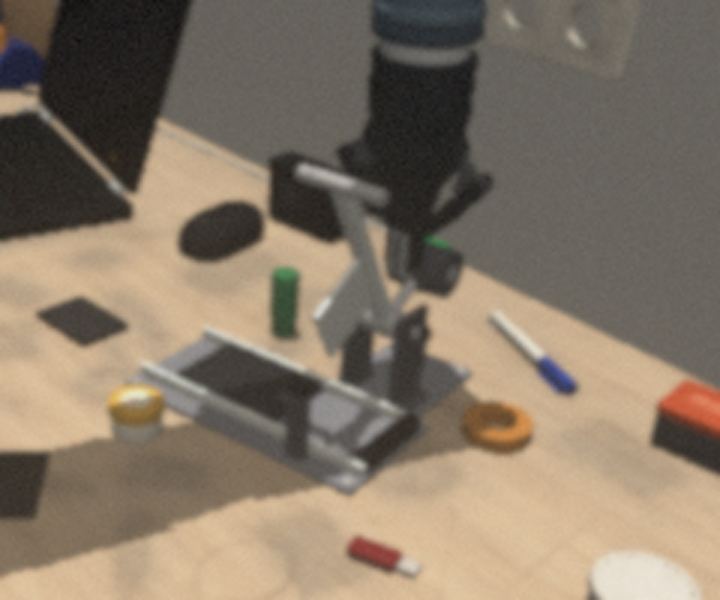

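The arm is past balance at about 1.1 rad and moving away from the hand, with the cross bar at crop (340,180). I'm retreating up and ahead, away from the bar.

```bash
python3 -m handwheel '0 -0.08 0 -0.19 0; 0 -0.16 0 -0.38 0; 0 -0.22 0 -0.57 0; 0 -0.24 0 -0.76 0; 0 -0.24 0 -0.95 0; 0 -0.24 0 -1 0; 0 -0.24 0 -1 0'>/dev/null; python3 b.py
python3 - <<'E'
from b import *
c=camera("scene");im=c["color"]
cv2.imwrite("pics/s4.png",cv2.resize(im[60:290,200:440,::-1],(626,600),interpolation=cv2.INTER_CUBIC))
E
```

```text
t 4.47 bay mm [133.    2.  313.8] rot [-179.75    0.55 -167.36] F [-0.   0.3] 0.5 op 0.001 j [-0.23  0.54  0.98  0.    1.62 -2.02]
```

View pics/s4.png

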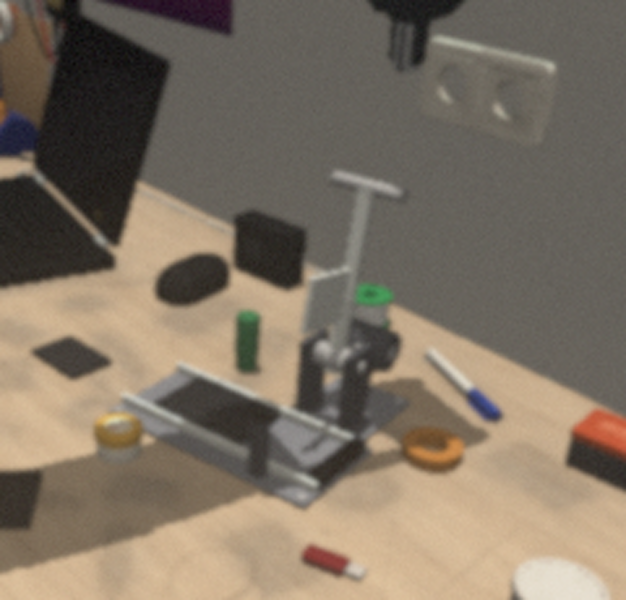

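The arm stands raised and the hand is clear above it. Moving over to behind the caddy at the open end.

```bash
python3 -m handwheel '0 0.13 0.17 0 0; 0 0.26 0.34 0 0; 0 0.39 0.51 0 0; 0 0.52 0.68 0 0; 0 0.665 0.85 0 0; 0 0.665 0.85 0 0; 0 0.665 0.85 0 0'>/dev/null; python3 b.py
python3 - <<'E'
from b import *
c=camera("top");im=c["color"]
cv2.imwrite("pics/t5.png",cv2.resize(im[130:250,222:342,::-1],(600,600),interpolation=cv2.INTER_CUBIC))
E
```

```text
t 5.1 bay mm [ -4.3 175.4 305.5] rot [ 1.7993e+02 -1.6000e-01 -1.6721e+02] F [-0.4 -1.1] -0.3 op -0.001 j [-0.06  0.16  1.48  0.    1.5  -1.85]
```

```bash
python3 -m handwheel '0 0 0 0.19 0; 0 0 0 0.38 0; 0 0 0 0.57 0; 0 0 0 0.76 0; 0 0 0 0.95 0; 0 0 0 1 0; 0 0 0 1 0'>/dev/null; python3 b.py
```

```text
t 5.73 bay mm [ -4.7 172.3 102.6] rot [ 179.87   -0.48 -167.47] F [-0.2 -0.3] -0.3 op -0.002 j [-0.06  0.36  1.67 -0.    1.13 -1.85]
```

```bash
python3 -m handwheel '0 -0.02 0.02 0.15 0; 0 -0.02 0.02 0.3 0; 0 -0.02 0.02 0.38 0; 0 -0.02 0.02 0.42 0; 0 -0.02 0.02 0.44 0; 0 -0.02 0.02 0.45 0; 0 -0.02 0.02 0.45 0; 0 -0.02 0.02 0.45 0'>/dev/null; python3 b.py
python3 - <<'E'
from b import *
c=camera("scene");im=c["color"]
cv2.imwrite("pics/s5.png",cv2.resize(im[110:270,210:400,::-1],(712,600),interpolation=cv2.INTER_CUBIC))
E
```

```text
t 6.4 bay mm [  3.2 176.3  19.1] rot [-1.7995e+02  1.6000e-01 -1.6739e+02] F [-0.1  0.6] -0.3 op 0.006 j [-0.05  0.49  1.68 -0.    0.97 -1.85]
```

View pics/s5.png

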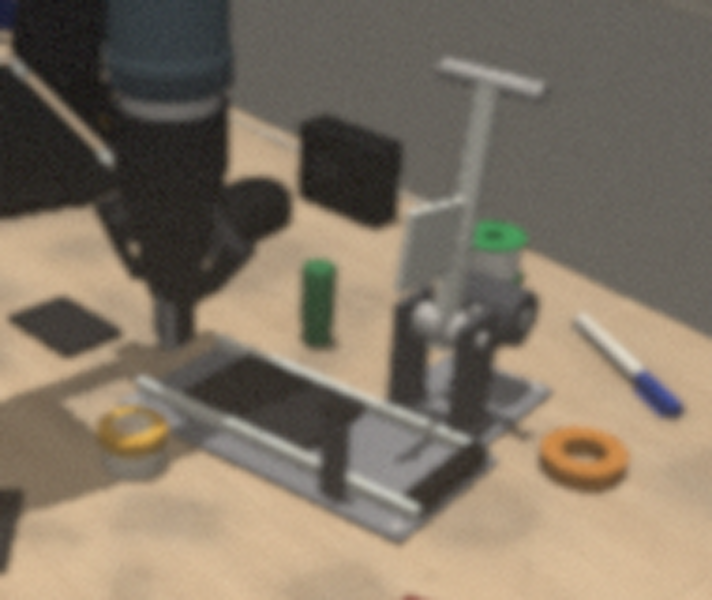

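```bash
python3 -m handwheel '0 0 0 0.02 0; 0 0 0 0.035 0; 0 0 0 0.035 0; 0 0 0 0.035 0'>/dev/null; for i in 1 2 3 4; do python3 b.py; python3 -c "from cell import camera;camera('top')"; done
```

```text
t 6.78 bay mm [  1.5 176.9  10. ] rot [ 1.7999e+02 -4.0000e-02 -1.6738e+02] F [ 0.3 -0.5] 0.1 op 0.002 j [-0.05  0.51  1.68 -0.    0.95 -1.85]
t 6.83 bay mm [  1.7 176.8  10.1] rot [ 1.7999e+02 -2.0000e-02 -1.6739e+02] F [ 0. -0.] 0.0 op -0.002 j [-0.05  0.51  1.68 -0.    0.95 -1.85]
t 6.88 bay mm [  1.8 176.8  10.2] rot [ 1.8000e+02 -1.0000e-02 -1.6738e+02] F [ 0.5 -0.1] 0.6 op -0.002 j [-0.05  0.5   1.68  0.    0.95 -1.85]
t 6.93 bay mm [  1.8 176.8  10.3] rot [-180.     -0.   -167.38] F [-0.3 -0.1] 0.2 op -0.001 j [-0.05  0.5   1.68 -0.    0.95 -1.85]
```

```bash
python3 -m handwheel '0 0 -0.06 0 0; 0 0 -0.1 0 0; 0 0 -0.15 0 0; 0 0 -0.2 0 0; 0 0 -0.25 0 0; 0 0 -0.3 0 0; 0 0 -0.35 0 0; 0 0 -0.4 0 0'>/dev/null; python3 b.py
python3 -m handwheel '0 0 -0.02 0 0; 0 0 -0.035 0 0; 0 0 -0.05 0 0; 0 0 -0.05 0 0'>/dev/null; python3 b.py
```

```text
t 7.65 bay mm [ 1.7 95.6 10.3] rot [ 179.99   -0.   -167.41] F [1.1 1.5] -0.9 op 0.001 j [-0.18  0.52  1.65  0.    0.96 -1.98]
t 7.98 bay mm [ 1.8 86.3 10.3] rot [-179.98    0.   -167.39] F [ 0.  -0.5] -0.4 op -0.001 j [-0.2   0.53  1.65 -0.    0.97 -1.99]
```

Now small steps until the stop is felt.

```bash
python3 -m handwheel '0 0 -0.015 0 0; 0 0 -0.03 0 0; 0 0 -0.04 0 0; 0 0 -0.04 0 0'>/dev/null; python3 b.py
python3 -m handwheel '0 0 -0.005 0 0; 0 0 -0.01 0 0; 0 0 -0.01 0 0'>/dev/null; python3 b.py
python3 -m handwheel '0 0 -0.005 0 0; 0 0 -0.01 0 0; 0 0 -0.01 0 0'>/dev/null; python3 b.py
```

```text
t 8.32 bay mm [ 1.8 78.4 10.2] rot [-179.98    0.   -167.39] F [-0.4 -0.4] 0.1 op 0.001 j [-0.21  0.53  1.64 -0.    0.97 -2.  ]
t 8.57 bay mm [ 1.8 76.7 10.3] rot [-180.     -0.   -167.39] F [0.4 0.2] -0.6 op -0.006 j [-0.21  0.53  1.64 -0.    0.97 -2.  ]
t 8.82 bay mm [ 1.8 74.6 10.3] rot [-179.99   -0.   -167.39] F [0.7 0.5] -0.6 op 0.003 j [-0.22  0.53  1.64 -0.    0.97 -2.01]
```

```bash
for i in 1; do python3 -m handwheel '0 0 -0.005 0 0; 0 0 -0.01 0 0; 0 0 -0.01 0 0'>/dev/null; python3 b.py
python3 -m handwheel '0 0 -0.005 0 0; 0 0 -0.01 0 0; 0 0 -0.01 0 0'>/dev/null; python3 b.py; done
python3 - <<'E'
from b import *
c=camera("scene");im=c["color"]
cv2.imwrite("pics/s6.png",cv2.resize(im[170:260,230:350,::-1],(800,600),interpolation=cv2.INTER_CUBIC))
E
```

```text
t 9.07 bay mm [ 1.8 72.6 10.3] rot [-179.99    0.   -167.39] F [0.1 0.4] 0.3 op -0.001 j [-0.22  0.53  1.64 -0.    0.97 -2.01]
t 9.32 bay mm [ 1.8 70.5 10.3] rot [-179.99    0.   -167.39] F [-0.1  0.4] -0.6 op -0.002 j [-0.22  0.53  1.64 -0.    0.97 -2.01]
```

View pics/s6.png

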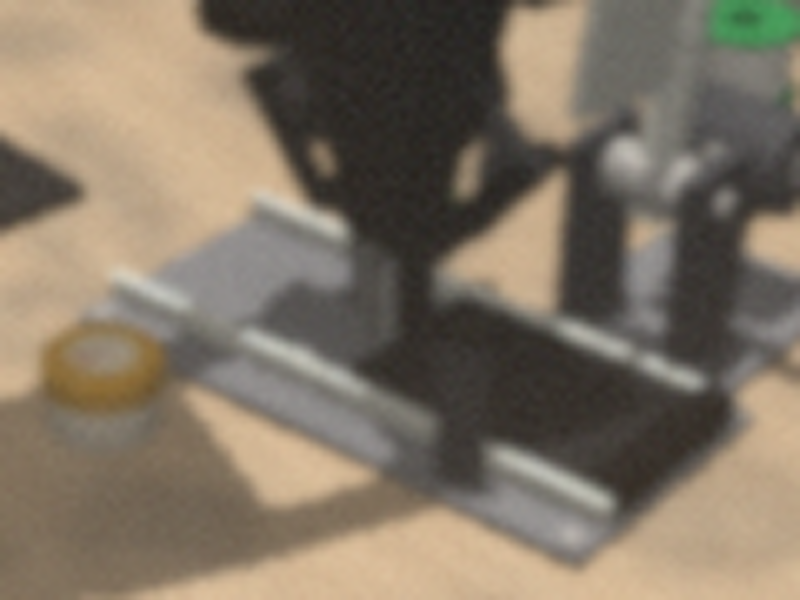

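The caddy is almost at the stop, whose face runs near (600,470)–(700,390). No force yet, so I keep stepping.

```bash
python3 -m handwheel '0 0 -0.005 0 0; 0 0 -0.01 0 0; 0 0 -0.01 0 0'>/dev/null; python3 b.py
python3 -m handwheel '0 0 -0.005 0 0; 0 0 -0.01 0 0; 0 0 -0.01 0 0'>/dev/null; python3 b.py
```

```text
t 9.62 bay mm [ 1.8 68.6 10.3] rot [-1.7999e+02  1.0000e-02 -1.6739e+02] F [0.4 0.4] -0.4 op 0.003 j [-0.23  0.54  1.64 -0.    0.97 -2.02]
t 9.87 bay mm [ 1.7 67.2 10.3] rot [ 1.7995e+02 -2.0000e-02 -1.6739e+02] F [-0.9  2.9] 1.1 op 0.004 j [-0.23  0.54  1.63  0.    0.97 -2.02]
```

```bash
python3 -m handwheel '0 0 -0.005 0 0; 0 0 -0.01 0 0; 0 0 -0.01 0 0'>/dev/null; python3 b.py
```

```text
t 10.12 bay mm [ 1.6 67.  10.3] rot [ 1.7981e+02 -5.0000e-02 -1.6739e+02] F [-0.1 10.1] 3.6 op -0.003 j [-0.23  0.54  1.63  0.    0.97 -2.02]
```

The TCP has stopped advancing and the force is 10 N, so the caddy is against the stop. Backing off and lifting clear.

```bash
python3 -m handwheel '0 0 0.03 0 0; 0 0 0.1 0 0; 0 0 0.25 0 0; 0 0 0.4 0 0; 0 0 0.4 -0.1 0; 0 0 0.4 -0.25 0; 0 0 0.4 -0.4 0'>/dev/null; python3 -m handwheel '0 0 0.15 -0.15 0; 0 0 0.3 -0.3 0; 0 0 0.45 -0.45 0; 0 0 0.6 -0.6 0; 0 0 0.7 -0.7 0; 0 0 0.7 -0.7 0; 0 0 0.7 -0.7 0'>/dev/null; python3 b.py
python3 - <<'E'
from b import *
c=camera("top");im=c["color"];a=im[130:250,222:342,::-1]
d=camera("scene")["color"][110:270,210:400,::-1]
cv2.imwrite("pics/f.png",np.hstack([cv2.resize(a,(400,400),interpolation=cv2.INTER_CUBIC),cv2.resize(d,(400,400),interpolation=cv2.INTER_CUBIC)]))
E
```

```text
t 11.28 bay mm [  2.7 286.2 232.2] rot [-179.94    0.24 -167.23] F [-0.8 -1. ] -0.5 op 0.004 j [ 0.13  0.22  1.55 -0.    1.36 -1.66]
```

View pics/f.png

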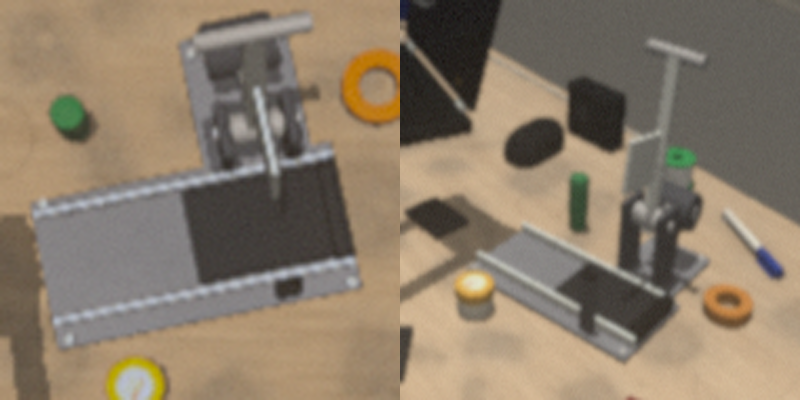

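The gate is up and staying up. The caddy lies flat against the stop, with its back edge at about (193,240), the bystanders have not moved, and the hand is clear.

```bash
python3 -c "from cell import hand_in;print(hand_in())"
```

```text
the job is handed in; nothing more can be done
None
```

I handed the job in: the gate arm is raised and stays up by itself, the caddy is flat and home against the end stop (10 N felt there), and the hand is clear. The arm was pushed over at its counterweight, because the downward-pointing tool could not get under the cross bar.

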